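# Dip the oil gauge rod of a bench vacuum pump and hold it level for reading

## Robot

A 6-joint arm with a two-finger parallel gripper is mounted at the origin on a cart in front of the work surface, level with it; the furniture and walls round the work are solid. World frame = base frame: x ahead of the robot, y to its left, z up, the work surface at z = 0. Lengths are in mm, angles in rad, forces in N, time in s.
With the tool pointing down it reaches from about 350 to 875 mm from the base axis. Payload 4.2 kg.
Tool frame: the origin (TCP) lies between the finger pads; the fingertips stand 25 mm ahead of it and the grasp point (between the pads) lies 6 mm ahead of it; z points along the fingers, y is the line along which they close (so a half turn about z gives the same grasp; the last joint's range is limited). The gripper opens to 85 mm and grips with 20 to 120 N. Pads are 22 mm wide; open, the fingers measure 114 mm over their backs; the gripper's body (76 mm by 85 mm) begins 54 mm behind the grasp point. The pads swing forward as they close: fully open they stand 13 mm farther back than shut.
Start: joints at [-0.94, 0.385, 0.008, 0, -1.194, -0.259], TCP at [227.072, -582.269, 256.312] pointing down, gripper open.
Joint ranges: [-3.14, 3.14], [-1.21, 2.06], [-1.07, 1.41], [-3.16, 2.05], [-2.99, -0.16], [-3.1, 3.1]. Speed limits (rad/s): [2.79, 2.79, 3.14, 3.14, 3.14, 3.14].

## Interface

Orientations are given as a unit quaternion [x, y, z, w].
In Python, from bench import arm gives the robot as it stands.
- The arm moves only by the shell command python3 -m pendant 'ROWS'. ROWS is JSON, a list of rows, each a list of 7 numbers: the shift along the tool's x, y, z in m, then the turn, a rotation vector about the tool's x, y, z in degrees, then the finger opening in m, from 0 to 0.0854. In form: [[x, y, z, wx, wy, wz, fingers], ...]. A call has 1 to 12 rows; each row shifts and turns the commanded pose from where the row before left it, along the tool's axes as they then stand; what a row does not reach is not made up. A row lasts 1/10 s, in which the tool goes at most 50 mm and 8.59 degrees, less where a joint would pass 70% of its speed; a pose out of reach is approached as far as the arm can. A call is refused whole if a number of a shift passes 0.05 or a number of a turn 8.59, either way. A call with a gripper value outside its range is refused whole. The fingers move at their own pace and stop on an object; the grip force is fixed at half the most. Time passes only in rows, so rows that do not move let the fingers close. It gives the time, the measured TCP pose, the force, the opening and the grip force at its end, in the units of the state.
- arm.read_state(): the state, without advancing time (a new reading comes with each control period).
- arm.get_image(name): name is "scene" or "top" or "wrist"; returns a dict with "image" (420x560x3 uint8, red, green, blue), "fx", "fy", "cx", "cy" (pixels), "xyz" and "rotation" of the camera in the world. Camera axes: x right, y down, z forward; pixel columns grow to the right and rows downward; lengths in mm; the calibration is good to about 2 mm. A picture is of the moment at which its call begins. There is no depth.
- arm.job_done(): hands the job in; it is judged then, once.
The state is a dict: "clock": time; "joints": joint angles; "joint_vel": joint speeds; "joint_efforts": joint torques, N m; "position": TCP position; "ee_rot": TCP orientation; "contact_force": force on the tool from outside, world axes, zero at the start; "wrist_torque": the same for the moment, N m; "gripper_width": finger opening in mm; "grasp_force": force on a finger pad.
Only numpy, scipy, OpenCV 4.12 (cv2) and the standard library are available. Lean on these libraries where they do the work, as an engineer would, in place of code of your own. Each camera call takes 0.05 s, during which the arm holds its last target. There are 200 camera calls.

## Task

Check the oil of the bench vacuum pump: first stand the fallen beaker upright on the worktop, to catch the drips. Then take the gauge rod, push it down the pump's slanting guide tube until its collar stops on the mouth, draw it out again, and finish while still holding it: rod level and still, its tip just above the open beaker and clear of it, so that it can be read. Leave the timer, the bottle and the petri dish where they are.

Things in the scene. Friction and masses are not known exactly. Their poses are not given: they have to be found in the camera images.
- beaker: clear glass beaker, 50 mm diameter, 70 mm tall, wall about 2 mm, about 60 g, loose; it lies on its side at the start and can roll. Origin at the centre of its bottom's underside; z axis along its centre line from bottom to open mouth (z = 70 mm), about level at the start, pointing up when upright.
- gauge_rod: steel gauge rod, 194 mm long, about 90 g, loose, lying 13 mm up with its tip away from the robot. Origin on the centre line at the collar's stop face; z axis along the rod towards the grip. Bare rod of 7 mm diameter from z -130 mm (rounded tip) to 0, steel collar of 26 mm diameter from 0 to 6, neck of 16 mm to 14, grey grip of square section 26 x 26 mm (faces square to x and y) from 14 to 64 mm.
- rod_tip (a point): the tip of the gauge rod, on its centre line, 130 mm from the collar's stop face.
- guide_tube: steel guide tube slanting out of the pump's front, fixed. Origin at the centre of its open mouth, 135 mm up; z axis along the bore, out of the mouth, 45 degrees above the horizontal, away from the pump (roughly towards the robot). Mouth flared, 21 mm wide inside, 27 mm outside, narrowing within 16 mm to a bore of 14 mm; 112 mm long and open into the pump, so a rod of 130 mm goes in entirely.
- pump: grey bench vacuum pump, fixed. Origin on the worktop under the middle of the front edge of its oil case; x axis into the pump, y axis along the motor. Oil case 130 mm deep (x 0 to 130), 104 mm wide (y -52 to 52), 146 mm high, fittings on top to 200 mm; motor beside it to y = 232 mm, up to 175 mm high. The guide tube's mouth is 64 mm before the case, at y = 0.
- timer: small white kitchen-type timer, 62 x 66 x 20 mm, lying flat, loose. Origin under its centre.
- bottle_medium: reagent bottle with screw cap, 56 mm diameter, 118 mm tall, standing, loose. Origin under its centre.
- petri_dish: round petri dish with lid, 91 mm diameter, 16 mm high, loose. Origin under its centre.

How it is judged (in metres and radians):
On the way, in this order (a step that is already met when the one before it is completed fails the run):
1. the beaker stands upright on the worktop, let go of and at rest (angle between beaker's own z axis and vertical below 0.1 rad and height (world z) of beaker below 0.006 m and linear speed of beaker below 0.02 m/s and contact force between the fingers and beaker below 0.1 N), for 0.2 s.
2. the gauge rod is in the guide tube with its collar stopped on the mouth (stop face within 4 mm of the mouth) (z of gauge_rod in the frame of guide_tube below 0.004 m and distance between gauge_rod and guide_tube below 0.01 m and angle between the z axis of gauge_rod and the z axis of guide_tube, either way round below 0.12 rad and z of rod_tip in the frame of guide_tube below -0.12 m), for 0.1 s.
At the end, for the whole second after the job is handed in: the gauge rod, after its full dip, is held in the fingers, at rest and within 11 degrees of level, touching neither beaker nor pump, its tip above the beaker's mouth (within 22 mm of the beaker's axis, 78 to 250 mm above the worktop); the beaker stands upright on the worktop, not held (contact force between the fingers and gauge_rod above 1 N and angle between gauge_rod's own z axis and vertical between 1.371 and 1.771 rad and horizontal distance between rod_tip and beaker below 0.022 m and height (world z) of rod_tip between 0.078 and 0.25 m and linear speed of gauge_rod below 0.03 m/s and contact force between each of gauge_rod, the fingers and beaker below 0.1 N and contact force between gauge_rod and pump below 0.1 N and angle between beaker's own z axis and vertical below 0.1 rad and height (world z) of beaker below 0.006 m); the arm keeps its last pose, push and grip.
It fails at once if the timer, the bottle or the petri dish is moved by more than 30 mm (distance of any of timer, bottle_medium, petri_dish from where it was at the start of the episode above 0.03 m).
It also fails if it takes over 70 s, if anything falls off the work surface, if the arm or the gripper's body presses on something with over 40 N, if the wrist force passes 120 N, or if a joint passes its speed limit or range.

## Working session

There is one attempt and no reset: what is moved stays moved. The work goes in short steps, Python scripts to look and compute and a shell command to move; the robot and the scene stay as the last step left them, time stands still between calls to the robot, and variables do not carry over. Pictures are saved under pics/ and viewed, at most 10 in all, crops included, and the job is handed in when it is done.

```bash
ls; mkdir -p pics; python3 - <<'E'
from bench import arm
import cv2,numpy as np
s=arm.read_state();print(s)
for n in("scene","top"):
    d=arm.get_image(n);cv2.imwrite(f"pics/{n}0.png",d["image"][:,:,::-1])
    print(n,d["fx"],d["fy"],d["cx"],d["cy"],d["xyz"],np.round(d["rotation"],4).tolist())
E
```

```text
pics
{'clock': 0.0, 'joints': array([-9.40406817e-01,  3.85541297e-01,  6.65218795e-03, -5.23016041e-04,
       -1.19402386e+00, -2.58561169e-01]), 'joint_vel': array([ 4.00815185e-04, -3.86905251e-04, -1.76800320e-04,  3.49162907e-04,
        8.38162793e-05,  1.88070174e-03]), 'joint_efforts': array([ 1.34165162e-03, -3.92291307e+01,  1.88403100e+01,  4.18618530e+00,
       -4.62592696e-03, -1.31119384e-05]), 'position': array([ 226.88531672, -581.79549996,  255.23750308]), 'ee_rot': array([-1.84750109e-01,  9.82784930e-01,  1.06000227e-03, -2.35614342e-04]), 'contact_force': array([ 0.4062189 ,  0.06167399, -0.26022868]), 'wrist_torque': array([-0.04154297, -0.01184504,  0.01449382]), 'grasp_force': 0.0, 'gripper_width': 85.75262616639407}
scene 512.5592221697134 512.5592221697134 287.76949902973905 207.5904034631318 [-372.407496    738.38843357 1062.17731787] [-0.3974, 0.8123, -0.3829, 0.1887]
top 520.687285017757 520.687285017757 275.9369115351729 211.13009309381982 [ 412.68261378   52.16796916 1309.95082568] [0.7163, -0.6954, 0.046, -0.0362]
```

View pics/scene0.png

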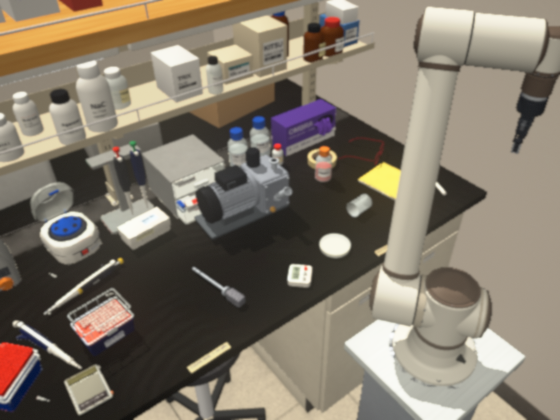

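View pics/top0.png

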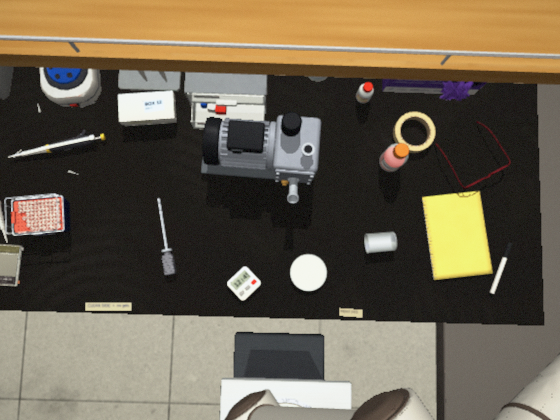

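The scene view shows the beaker at (359,205), the rod from (193,268) to (240,297) and the pump at (240,195). In the top view the beaker is at (380,242), the rod runs from tip (159,199) to grip end (168,275), the tube mouth is at (293,198), the timer at (243,284), the dish at (308,272) and the bottle at (396,155).

```bash
cat > h.py <<'E'
from bench import arm
import cv2,numpy as np
from scipy.spatial.transform import Rotation as R
np.set_printoptions(suppress=True,precision=4)
def cam(n):
    d=arm.get_image(n);d["R"]=R.from_quat(d["rotation"]) if np.size(d["rotation"])==4 else R.from_matrix(d["rotation"]);return d
def ray(d,u,v):
    return np.array(d["xyz"]),d["R"].apply([(u-d["cx"])/d["fx"],(v-d["cy"])/d["fy"],1.])
def on(d,u,v,z):
    o,r=ray(d,u,v);return o+r*(z-o[2])/r[2]
def pix(d,p):
    c=d["R"].inv().apply(np.array(p,float)-d["xyz"]);return np.array([d["cx"]+d["fx"]*c[0]/c[2],d["cy"]+d["fy"]*c[1]/c[2]])
def tri(a,b):
    (o1,r1),(o2,r2)=a,b
    s=np.linalg.lstsq(np.c_[r1,-r2],o2-o1,rcond=None)[0]
    p,q=o1+s[0]*r1,o2+s[1]*r2;return (p+q)/2,np.linalg.norm(p-q)
def crop(d,u,v,w,h,k):
    return cv2.resize(d["image"][v:v+h,u:u+w],None,fx=k,fy=k,interpolation=cv2.INTER_CUBIC)[:,:,::-1]
E
python3 - <<'E'
from h import *
t=cam("top");s=cam("scene")
m=np.vstack([np.hstack([crop(t,355,222,50,37,8),crop(t,265,165,50,37,8)]),np.hstack([crop(s,335,187,50,37,8),crop(s,255,180,50,37,8)])])
cv2.imwrite("pics/m1.png",m)
for n,u,v,z in[("beaker",380,242,25),("rodtip",159,199,13),("rodend",168,275,13),("mouth",293,200,135),("timer",243,284,20),("dish",308,272,16),("bottle",400,150,118)]: print(n,on(t,u,v,z))
# rod by masks
g=t["image"].astype(int).sum(2)[190:280,150:182]; ys,xs=np.where(g>150);print(len(xs))
p=np.c_[xs+150,ys+190].astype(np.float32);print(cv2.fitLine(p,cv2.DIST_HUBER,0,.01,.01).ravel(),ys.min()+190,ys.max()+190)
E
```

```text
beaker [ 493.9527 -223.1327   25.    ]
rodtip [586.0429 330.2675  13.    ]
rodend [397.8481 297.8414  13.    ]
mouth [576.8371  -0.2189 135.    ]
timer [381.2949 112.0954  20.    ]
dish [415.1026 -47.0686  16.    ]
bottle [ 705.3043 -249.0647  118.    ]
503
[  0.1443   0.9895 164.6465 240.8606] 197 274
```

View pics/m1.png

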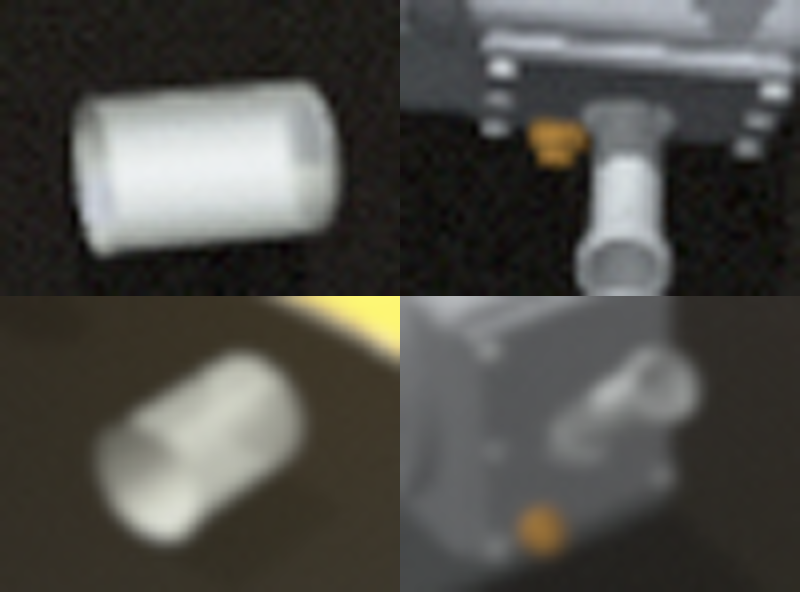

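The beaker's mouth faces left (+y): its axis runs from bottom (394.7,241.7) to mouth (366.6,243.9) in top. The tube mouth is centred at top (292.9,197.8) and scene (287.8,191.1).

```bash
cat >> h.py <<'E'
def go(pos,Rm,n):
    "screw from the measured pose to the target, per row of n"
    s=arm.read_state();R0=R.from_quat(s["ee_rot"]);T=np.eye(4);T[:3,:3]=(R0.inv()*Rm).as_matrix();T[:3,3]=R0.inv().apply(np.array(pos)-s["position"])/1000
    from scipy.linalg import logm,expm
    E=expm(np.real(logm(T))/n)
    print("row x",n,":",np.round(E[:3,3],4),np.round(np.degrees(R.from_matrix(E[:3,:3]).as_rotvec()),2))
def frame(z,y):
    z=np.array(z,float)/np.linalg.norm(z);y=np.array(y,float);y-=z*(y@z);y/=np.linalg.norm(y);return R.from_matrix(np.c_[np.cross(y,z),y,z])
E
python3 - <<'E'
from h import *
t=cam("top");s=cam("scene")
print("mouth",tri(ray(t,292.9,197.8),ray(s,287.75,191.1)), "tubebase",tri(ray(t,293.5,178.7),ray(s,276.9,198)))
e=[on(t,265+(u-400)/8,165+v/8,146) for u,v in((490,40),(790,70))];d=e[0]-e[1];print("edge",e,np.degrees(np.arctan2(-d[0],d[1])))
b=[on(t,355+u/8,222+v/8,25) for u,v in((93,175),(318,158),(75,167),(340,167))];print("beaker",b)
d=b[0]-b[1];print(np.degrees(np.arctan2(d[1],d[0])))
print("rod",on(t,164.6465-43.5*.1458,197,13),on(t,164.6465+33.6*.1458,274.5,13))
# shelf lip: white rail in top at (450,58); scene rail end
print([on(t,450,58,z) for z in(300,450,600)])
E
```

```text
mouth (array([582.4898,   0.2108, 132.0721]), np.float64(0.5407645461521307)) tubebase (array([638.9072,  -1.9818,  69.4809]), np.float64(2.8172384616785955))
edge [array([642.8907,  40.0436, 146.    ]), array([636.9428, -45.388 , 146.    ])] -3.9826279692223583
beaker [array([ 488.3323, -189.9846,   25.    ]), array([ 495.6565, -259.7614,   25.    ]), array([ 490.6402, -184.3843,   25.    ]), array([ 493.0723, -266.5991,   25.    ])]
95.99220028353355
rod [591.045  332.2817  13.    ] [399.1789 294.1093  13.    ]
[array([ 854.966 , -304.8812,  300.    ]), array([ 789.2772, -251.8515,  450.    ]), array([ 723.5883, -198.8218,  600.    ])]
```

```bash
cat > b.py <<'E'
from h import *
a=np.array([-.1045,.9945,0]);y=np.array([-.9945,-.1045,0]);up=np.array([0,0,1.])
z1=-a*.5-up*.866;R1=frame(z1,y);z2=a*.866-up*.5;R2=frame(z2,y)
P=np.array([495.6,-260.,25])+47*a
E
python3 - <<'E'
from b import *
go(P-z1*111,R1,12);go(P-z1*111,R1,16)
E
```

```text
row x 12 : [-0.0461  0.0038  0.0002] [ 1.63  2.13 -6.07]
row x 16 : [-0.0346  0.0024 -0.    ] [ 1.22  1.6  -4.55]
```

```bash
python3 -m pendant '[[-0.0346,0.0024,0,1.22,1.6,-4.55,0.085],[-0.0346,0.0024,0,1.22,1.6,-4.55,0.085],[-0.0346,0.0024,0,1.22,1.6,-4.55,0.085],[-0.0346,0.0024,0,1.22,1.6,-4.55,0.085],[-0.0346,0.0024,0,1.22,1.6,-4.55,0.085],[-0.0346,0.0024,0,1.22,1.6,-4.55,0.085],[-0.0346,0.0024,0,1.22,1.6,-4.55,0.085],[-0.0346,0.0024,0,1.22,1.6,-4.55,0.085]]'
python3 -m pendant '[[-0.0346,0.0024,0,1.22,1.6,-4.55,0.085],[-0.0346,0.0024,0,1.22,1.6,-4.55,0.085],[-0.0346,0.0024,0,1.22,1.6,-4.55,0.085],[-0.0346,0.0024,0,1.22,1.6,-4.55,0.085],[-0.0346,0.0024,0,1.22,1.6,-4.55,0.085],[-0.0346,0.0024,0,1.22,1.6,-4.55,0.085],[-0.0346,0.0024,0,1.22,1.6,-4.55,0.085],[-0.0346,0.0024,0,1.22,1.6,-4.55,0.085],[0,0,0,0,0,0,0.085]]'
python3 - <<'E'
from b import *
print(arm.read_state()["joints"]);go(P-z1*111,R1,1);go(P-z1*11,R1,1)
w=cam("wrist");cv2.imwrite("pics/w1.png",w["image"][:,:,::-1]);print(pix(w,P),pix(w,P-47*a),pix(w,P+23*a))
E
```

```text
clock: 1.1
position: [432.6, -403.9, 225.2]
ee_rot: [-0.481, 0.866, -0.103, -0.092]
contact_force: [0.4, -1.0, 0.1]
gripper_width: 85.2
grasp_force: 0.0
clock: 2.0
position: [483.7, -156.9, 119.5]
ee_rot: [0.72, -0.644, 0.191, 0.175]
contact_force: [-0.3, -1.0, 0.4]
gripper_width: 85.0
grasp_force: 0.0
[ 0.1523  0.3246 -0.856   0.9559 -0.6587 -0.8907]
row x 1 : [ 0.0019 -0.001  -0.0008] [ 0.11 -0.04  0.42]
row x 1 : [ 0.0018 -0.0012  0.0992] [ 0.11 -0.04  0.42]
[276.0457 214.7986] [276.4145 159.4571] [275.8539 243.5813]
```

View pics/w1.png

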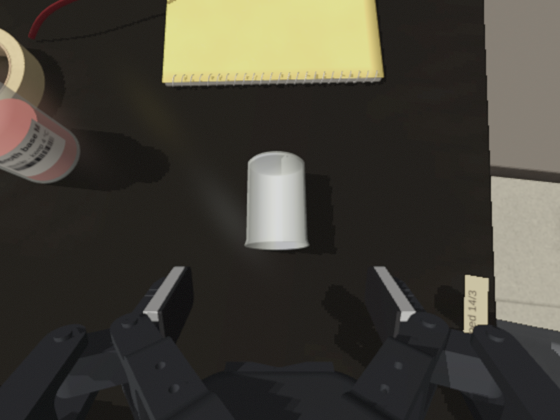

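The wrist view shows the beaker between the fingers, far end about (276,155), near end about (277,246), as predicted. I want to be sure which end is open, so I'll zoom in.

```bash
python3 - <<'E'
from h import *
w=cam("wrist");i=crop(w,236,140,80,120,5).astype(float)
i=np.clip((i-60)*1.3,0,255).astype(np.uint8)
s=cam("scene");j=crop(s,335,187,50,37,8);j=np.clip((j.astype(float)-40)*1.5,0,255).astype(np.uint8)
j=cv2.copyMakeBorder(j,0,600-j.shape[0],0,0,cv2.BORDER_CONSTANT)
cv2.imwrite("pics/z1.png",np.hstack([i,j]))
E
```

```text
(no output)
```

View pics/z1.png

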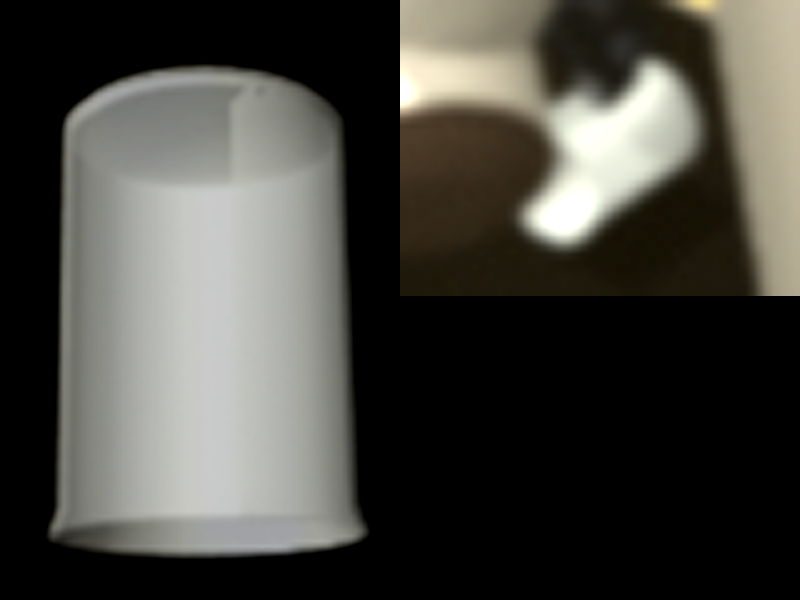

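The near (+y) end has the flared lip and the far end a thick base, so the mouth is at +y as assumed. Descend and grip.

```bash
python3 -m pendant '[[0.002,-0.001,0.025,0,0,0.4,0.085],[0,0,0.025,0,0,0,0.085],[0,0,0.025,0,0,0,0.085],[0,0,0.024,0,0,0,0.085],[0,0,0,0,0,0,0.085],[0,0,0,0,0,0,0.03],[0,0,0,0,0,0,0.03],[0,0,0,0,0,0,0.03],[0,0,0,0,0,0,0.03],[0,0,0,0,0,0,0.03],[0,0,0,0,0,0,0.03]]'
python3 - <<'E'
from b import *
go(P-z1*11,R1,1);Q=np.array([490,-225.,120]);go(Q-z2*11,R2,16)
E
```

```text
clock: 3.25
position: [492.6, -209.5, 38.4]
ee_rot: [0.715, -0.649, 0.195, 0.172]
contact_force: [-1.1, 1.5, 7.7]
gripper_width: 46.8
grasp_force: 61.4
row x 1 : [-0.0036  0.0024  0.0023] [-0.15 -0.12 -0.47]
row x 16 : [ 0.0004  0.0002 -0.0063] [-0.03 -5.63 -0.02]
```

```bash
python3 -m pendant '[[0,0,-0.025,0,0,0,0.03],[0,0,-0.03,0,0,0,0.03],[0,0,-0.03,0,0,0,0.03],[0,0,0,0,-5.6,0,0.03],[0,0,0,0,-5.6,0,0.03],[0,0,0,0,-5.6,0,0.03],[0,0,0,0,-5.6,0,0.03],[0,0,0,0,-5.6,0,0.03],[0,0,0,0,-5.6,0,0.03],[0,0,0,0,-5.6,0,0.03],[0,0,0,0,-5.6,0,0.03]]'
python3 -m pendant '[[0,0,0,0,-5.6,0,0.03],[0,0,0,0,-5.6,0,0.03],[0,0,0,0,-5.6,0,0.03],[0,0,0,0,-5.6,0,0.03],[0,0,0,0,-5.6,0,0.03],[0,0,0,0,-5.6,0,0.03],[0,0,0,0,-5.6,0,0.03],[0,0,0,0,-5.6,0,0.03],[0,0,0,0,0,0,0.03]]'
python3 - <<'E'
from b import *
s=arm.read_state();print(s["joints"]);Q=np.array([490,-225.,120]);go(Q-z2*11,R2,1)
w=cam("wrist");c=cam("scene")
i=crop(w,150,80,260,200,2);j=crop(c,320,100,80,120,5)[:400]
p=pix(c,s["position"]);print(p)
u,v=int(p[0])-35,int(p[1])-30
j=crop(c,u,v,70,60,5);i=np.vstack([i,np.zeros((0,520,3),np.uint8)])
h=max(len(i),len(j));f=lambda q:cv2.copyMakeBorder(q,0,h-len(q),0,0,cv2.BORDER_CONSTANT)
m=np.hstack([f(i),f(j)]);m=cv2.resize(m,None,fx=min(1,798/m.shape[1]),fy=min(1,798/m.shape[1]));cv2.imwrite("pics/g1.png",m)
E
```

```text
clock: 4.35
position: [488.0, -166.3, 111.0]
ee_rot: [0.735, -0.665, -0.095, -0.09]
contact_force: [-0.0, -0.4, -0.8]
gripper_width: 46.1
grasp_force: 62.2
clock: 5.25
position: [486.9, -168.0, 107.9]
ee_rot: [0.642, -0.583, -0.368, -0.335]
contact_force: [-0.6, 1.0, -0.1]
gripper_width: 46.9
grasp_force: 62.3
[-0.4972  0.7113  0.0745 -0.8036 -1.6589  0.8373]
row x 1 : [ 0.0183  0.0023 -0.0664] [-0.5  -0.24 -0.26]
[350.7851 191.7628]
```

View pics/g1.png

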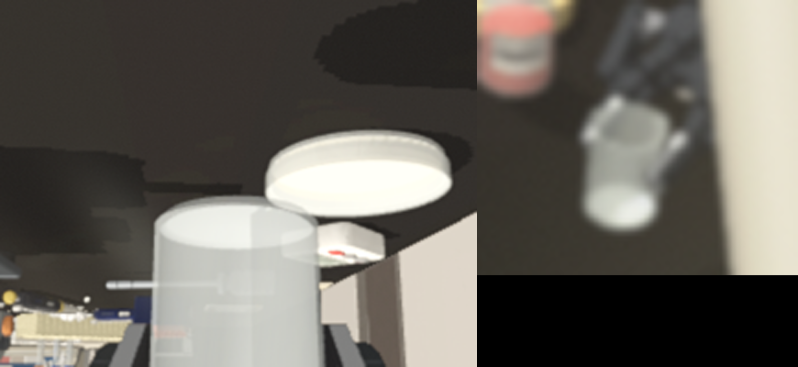

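The scene crop shows the beaker upright in the fingers, mouth up. I'll move it back to about y -220 and lower it.

```bash
python3 -m pendant '[[0.011,-0.004,-0.019,-0.2,-0.1,-0.1,0.03],[0.011,-0.004,-0.019,-0.2,-0.1,-0.1,0.03],[0.011,-0.004,-0.019,0,0,0,0.03],[0.017,0,0.010,0,0,0,0.03],[0.017,0,0.010,0,0,0,0.03],[0.0087,0,0.005,0,0,0,0.03],[0,0,0,0,0,0,0.03]]'; python3 -m pendant '[[0.0035,0,0.002,0,0,0,0.03],[0,0,0,0,0,0,0.03]]'
python3 -c "
from b import *
print(arm.read_state()['joints']);go([490,-225,60],R2,1)"
```

```text
clock: 6.05
position: [504.9, -230.1, 59.1]
ee_rot: [0.644, -0.579, -0.372, -0.334]
contact_force: [-0.9, -0.4, -1.5]
gripper_width: 46.7
grasp_force: 62.3
clock: 6.25
position: [506.0, -231.6, 57.2]
ee_rot: [0.645, -0.579, -0.37, -0.334]
contact_force: [-0.0, 0.4, -0.1]
gripper_width: 46.6
grasp_force: 62.3
[-0.5559  0.8478  0.2084 -0.7591 -1.6957  0.8811]
row x 1 : [-0.0066  0.0152  0.0057] [-0.05 -0.22  0.18]
```

```bash
python3 -m pendant '[[0.0026,0,0.0015,0,0,0,0.03],[0,0,0,0,0,0,0.03]]'; python3 -m pendant '[[0.0017,0,0.001,0,0,0,0.03],[0,0,0,0,0,0,0.03]]';python3 -m pendant '[[0.0017,0,0.001,0,0,0,0.03],[0,0,0,0,0,0,0.03]]'
```

```text
clock: 6.45
position: [506.0, -231.9, 54.3]
ee_rot: [0.645, -0.579, -0.369, -0.335]
contact_force: [0.8, 0.5, -0.7]
gripper_width: 46.4
grasp_force: 62.3
clock: 6.65
position: [505.9, -231.9, 52.1]
ee_rot: [0.645, -0.579, -0.37, -0.335]
contact_force: [0.1, 0.4, -0.9]
gripper_width: 46.5
grasp_force: 62.3
clock: 6.85
position: [506.1, -231.9, 50.2]
ee_rot: [0.645, -0.579, -0.369, -0.335]
contact_force: [0.7, -0.3, 0.8]
gripper_width: 46.8
grasp_force: 62.4
```

```bash
python3 -m pendant '[[0.0013,0,0.00075,0,0,0,0.03],[0,0,0,0,0,0,0.03]]'; python3 -m pendant '[[0.0013,0,0.00075,0,0,0,0.03],[0,0,0,0,0,0,0.03]]'
```

```text
clock: 7.05
position: [506.0, -231.8, 50.0]
ee_rot: [0.645, -0.579, -0.37, -0.335]
contact_force: [-0.4, -1.3, 5.2]
gripper_width: 46.8
grasp_force: 62.4
clock: 7.25
position: [506.0, -231.6, 49.9]
ee_rot: [0.645, -0.578, -0.37, -0.335]
contact_force: [-0.3, 0.5, 9.3]
gripper_width: 46.5
grasp_force: 62.5
```

Contact made. Release and back off.

```bash
python3 -m pendant '[[-0.0009,0,-0.0005,0,0,0,0.055],[0,0,0,0,0,0,0.065],[0,0,0,0,0,0,0.085],[0,0,0,0,0,0,0.085],[0,0,0,0,0,0,0.085],[0,0,-0.02,0,0,0,0.085],[0,0,-0.04,0,0,0,0.085],[0,0,-0.04,0,0,0,0.085],[-0.03,0,-0.03,0,0,0,0.085],[0,0,0,0,0,0,0.085]]'
python3 - <<'E'
from h import *
t=cam("top");s=cam("scene");print(arm.read_state()["joints"])
p=[506-1.4,-231.6+13.4,35];print(p)
f=lambda d:(lambda q:crop(d,int(q[0])-30,int(q[1])-30,60,60,6))(pix(d,p))
cv2.imwrite("pics/b2.png",np.hstack([f(t),f(s)]));print(pix(t,p),pix(s,p))
E
```

```text
clock: 8.25
position: [517.0, -332.4, 144.4]
ee_rot: [0.647, -0.58, -0.364, -0.334]
contact_force: [0.4, -0.9, -0.3]
gripper_width: 85.0
grasp_force: 0.0
[-0.6546  0.8417  0.4546 -0.7381 -1.9366  0.7707]
[504.6, -218.2, 35]
[378.8936 237.3799] [356.756 201.225]
```

View pics/b2.png

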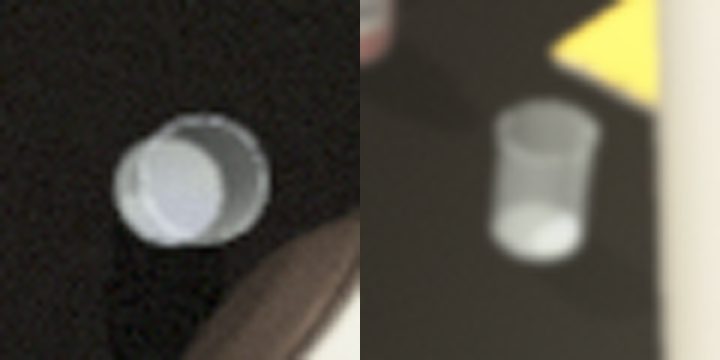

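The beaker stands upright with its mouth up: top-view base about (377,239), rim about (383,237). Next go over the rod.

```bash
python3 -m pendant '[[-0.039,0,-0.022,0,0,0,0.085],[-0.039,0,-0.022,0,0,0,0.085],[-0.039,0,-0.022,0,0,0,0.085],[0,0,0,0,0,0,0.085]]'
python3 - <<'E'
from h import *
t=cam("top");print(on(t,377.2,239,2),on(t,382.7,237.3,70))
A=np.radians(230);go([400,-50,330],frame([0,0,-1],[np.cos(A),np.sin(A),0]),16)
E
```

```text
clock: 8.75
position: [516.0, -327.4, 280.0]
ee_rot: [0.648, -0.579, -0.364, -0.334]
contact_force: [-1.1, -0.6, 0.7]
gripper_width: 85.4
grasp_force: 0.0
[ 502.7624 -220.9398    2.    ] [ 502.5394 -219.9044   70.    ]
row x 16 : [-0.0188 -0.0018  0.0076] [-1.45  3.52 -2.48]
```

```bash
python3 -m pendant '[[-0.0188,-0.0018,0.0076,-1.45,3.52,-2.48,0.085],[-0.0188,-0.0018,0.0076,-1.45,3.52,-2.48,0.085],[-0.0188,-0.0018,0.0076,-1.45,3.52,-2.48,0.085],[-0.0188,-0.0018,0.0076,-1.45,3.52,-2.48,0.085],[-0.0188,-0.0018,0.0076,-1.45,3.52,-2.48,0.085],[-0.0188,-0.0018,0.0076,-1.45,3.52,-2.48,0.085],[-0.0188,-0.0018,0.0076,-1.45,3.52,-2.48,0.085],[-0.0188,-0.0018,0.0076,-1.45,3.52,-2.48,0.085]]' >/dev/null
python3 -m pendant '[[-0.0188,-0.0018,0.0076,-1.45,3.52,-2.48,0.085],[-0.0188,-0.0018,0.0076,-1.45,3.52,-2.48,0.085],[-0.0188,-0.0018,0.0076,-1.45,3.52,-2.48,0.085],[-0.0188,-0.0018,0.0076,-1.45,3.52,-2.48,0.085],[-0.0188,-0.0018,0.0076,-1.45,3.52,-2.48,0.085],[-0.0188,-0.0018,0.0076,-1.45,3.52,-2.48,0.085],[-0.0188,-0.0018,0.0076,-1.45,3.52,-2.48,0.085],[-0.0188,-0.0018,0.0076,-1.45,3.52,-2.48,0.085]]'
cat > r.py <<'E'
from h import *
def RR(az,lean):  # rod azimuth, lean of tool forward along rod
    a,l=np.radians([az,lean]);d=np.array([np.cos(a),np.sin(a),0]);return frame(d*np.sin(l)-np.array([0,0,np.cos(l)]),[np.sin(a),-np.cos(a),0])
E
python3 - <<'E'
from r import *
print(arm.read_state()["joints"]);go([400,290,180],RR(11.2,25),14)
E
```

```text
clock: 10.4
position: [399.0, -49.7, 326.9]
ee_rot: [0.94, -0.34, -0.004, 0.001]
contact_force: [0.4, 0.4, -0.2]
gripper_width: 85.0
grasp_force: 0.0
[ 0.2826 -0.0561 -0.356  -0.0029 -1.2776  0.5947]
row x 14 : [-0.009  -0.0234  0.0097] [ 0.8   1.7  -3.58]
```

```bash
python3 -m pendant '[[-0.009,-0.0234,0.0097,0.8,1.7,-3.58,0.085],[-0.009,-0.0234,0.0097,0.8,1.7,-3.58,0.085],[-0.009,-0.0234,0.0097,0.8,1.7,-3.58,0.085],[-0.009,-0.0234,0.0097,0.8,1.7,-3.58,0.085],[-0.009,-0.0234,0.0097,0.8,1.7,-3.58,0.085],[-0.009,-0.0234,0.0097,0.8,1.7,-3.58,0.085],[-0.009,-0.0234,0.0097,0.8,1.7,-3.58,0.085]]' >/dev/null
python3 -m pendant '[[-0.009,-0.0234,0.0097,0.8,1.7,-3.58,0.085],[-0.009,-0.0234,0.0097,0.8,1.7,-3.58,0.085],[-0.009,-0.0234,0.0097,0.8,1.7,-3.58,0.085],[-0.009,-0.0234,0.0097,0.8,1.7,-3.58,0.085],[-0.009,-0.0234,0.0097,0.8,1.7,-3.58,0.085],[-0.009,-0.0234,0.0097,0.8,1.7,-3.58,0.085],[-0.009,-0.0234,0.0097,0.8,1.7,-3.58,0.085],[0,0,0,0,0,0,0.085]]'
python3 - <<'E'
from r import *
print(arm.read_state()["joints"])
w=cam("wrist");cv2.imwrite("pics/w2.png",w["image"][:,:,::-1])
for p in([591,332.3,13],[399.2,294.1,13],[423.7,299,13]):print(pix(w,p))
E
```

```text
clock: 11.9
position: [400.4, 288.7, 179.1]
ee_rot: [0.972, 0.098, 0.215, -0.019]
contact_force: [0.0, -1.7, -0.3]
gripper_width: 84.5
grasp_force: 0.0
[ 0.9824  0.0966 -0.9407  0.9654 -0.3739 -0.0944]
[273.2023  84.7154]
[272.474  268.8169]
[272.5535 243.7068]
```

View pics/w2.png

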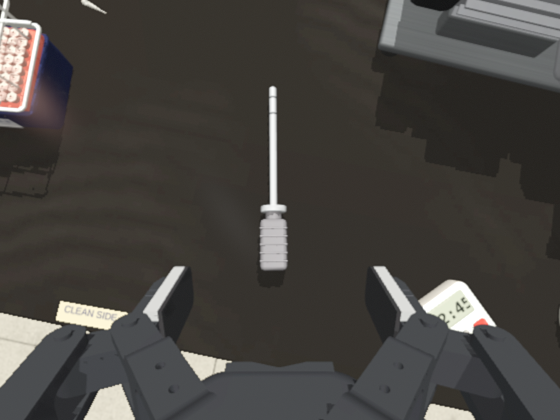

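The rod appears where it was computed: tip (273,88), grip end (273,270), aligned with the fingers. Descend.

```bash
python3 - <<'E'
from r import *
R1=RR(11.2,25);go([416.2,297.5,33],R1,6);go([416.2,297.5,29.3],R1,6)
E
```

```text
row x 6 : [-0.0079 -0.0012  0.0234] [ 0.04  0.02 -0.  ]
row x 6 : [-0.0081 -0.0012  0.0239] [ 0.04  0.02 -0.  ]
```

```bash
python3 -m pendant '[[-0.0079,-0.0012,0.0234,0,0,0,0.085],[-0.0079,-0.0012,0.0234,0,0,0,0.085],[-0.0079,-0.0012,0.0234,0,0,0,0.085],[-0.0079,-0.0012,0.0234,0,0,0,0.085],[-0.0079,-0.0012,0.0234,0,0,0,0.07],[-0.0079,-0.0012,0.0234,0,0,0,0.06],[0,0,0,0,0,0,0.06],[0,0,0,0,0,0,0.06]]'
python3 - <<'E'
from r import *
print(arm.read_state()["joints"]);go([416.2,297.5,29.3],RR(11.2,25),1)
E
```

```text
clock: 12.75
position: [427.1, 309.2, 99.3]
ee_rot: [0.971, 0.09, 0.221, -0.011]
contact_force: [0.1, 0.3, -0.7]
gripper_width: 59.9
grasp_force: 0.0
[ 0.5821  0.2801 -0.9797  2.0505 -0.2095 -0.8478]
row x 1 : [-0.0418  0.0082  0.0578] [ 1.35 -0.57 -0.32]
```

j4 reached its limit near the wrist singularity, so a 25° lean is too much; I'll straighten the tool to about a 5° lean here.

```bash
python3 - <<'E'
from r import *
s=arm.read_state();w=cam("wrist");print("cam in tool",R.from_quat(s["ee_rot"]).inv().apply(np.array(w["xyz"])-s["position"]))
go([421,298.5,110],RR(11.2,5),5)
E
```

```text
cam in tool [  78.0409   -0.34   -117.8935]
row x 5 : [-0.0009  0.0019 -0.0024] [ 0.25 -4.12 -0.11]
```

```bash
python3 -m pendant '[[-0.0009,0.0019,-0.005,0.25,-4.12,-0.11,0.06],[-0.0009,0.0019,-0.005,0.25,-4.12,-0.11,0.06],[-0.0009,0.0019,-0.005,0.25,-4.12,-0.11,0.06],[-0.0009,0.0019,-0.005,0.25,-4.12,-0.11,0.06],[-0.0009,0.0019,-0.005,0.25,-4.12,-0.11,0.06],[0,0,-0.005,0,-4,0,0.06],[0,0,0,0,0,0,0.06]]'
python3 - <<'E'
from r import *
print(arm.read_state()["joints"])
E
```

```text
clock: 13.5
position: [460.6, 308.2, 131.3]
ee_rot: [0.982, 0.084, 0.168, 0.004]
contact_force: [0.6, 1.5, 0.9]
gripper_width: 60.1
grasp_force: 0.0
[ 0.9369  0.29   -0.7611  0.7286 -0.3918  0.1429]
```

```bash
python3 - <<'E'
from r import *
go([424,299,150],RR(11.2,0),6)
E
```

```text
row x 6 : [-0.0056  0.0005 -0.0043] [ 0.39 -3.2  -0.24]
```

```bash
python3 -m pendant '[[-0.0056,0.0005,-0.0043,0.39,-3.2,-0.24,0.06],[-0.0056,0.0005,-0.0043,0.39,-3.2,-0.24,0.06],[-0.0056,0.0005,-0.0043,0.39,-3.2,-0.24,0.06],[-0.0056,0.0005,-0.0043,0.39,-3.2,-0.24,0.06],[-0.0056,0.0005,-0.0043,0.39,-3.2,-0.24,0.06],[-0.0056,0.0005,-0.0043,0.39,-3.2,-0.24,0.06],[0,0,0,0,0,8.2,0.06],[0,0,0,0,0,8.2,0.06],[0,0,0,0,0,8.2,0.06],[0,0,0,0,0,8.2,0.06],[0,0,0,0,0,8.2,0.06],[0,0,0,0,0,8.2,0.06]]'
python3 -m pendant '[[0,0,0,0,0,8.2,0.06],[0,0,0,0,0,8.2,0.06],[0,0,0,0,0,8.2,0.06],[0,0,0,0,0,8.2,0.06],[0,0,0,0,0,8.2,0.06],[0,0,0,0,0,8.2,0.06],[0,0,0,0,0,8.2,0.06],[0,0,0,0,0,8.2,0.06],[0,0,0,0,0,8.2,0.06],[0,0,0,0,0,8.2,0.06],[0,0,0,0,0,8.2,0.06]]'
cat >> r.py <<'E'
def RF(az,lean): return RR(az,lean)*R.from_euler('z',180,degrees=True)
E
python3 - <<'E'
from r import *
print(arm.read_state()["joints"]);go([424,299,150],RF(11.2,0),6)
E
```

```text
clock: 14.7
position: [425.1, 294.7, 148.7]
ee_rot: [0.944, -0.329, 0.004, 0.004]
contact_force: [1.3, -0.7, -0.3]
gripper_width: 60.0
grasp_force: 0.0
clock: 15.8
position: [425.1, 294.7, 148.7]
ee_rot: [-0.434, 0.901, -0.005, -0.0]
contact_force: [0.6, -1.3, -0.4]
gripper_width: 59.8
grasp_force: 0.0
[ 0.9252  0.3131 -0.4067  0.0119 -0.8557 -1.6067]
row x 6 : [-0.0003  0.0007 -0.0002] [-0.1  -0.01  6.7 ]
```

```bash
python3 - <<'E'
from r import *
go([412,296.7,100],RF(11.2,8),7)
E
```

```text
row x 7 : [0.0018 0.0015 0.0069] [ 0.32 -1.1   5.74]
```

```bash
python3 -m pendant '[[0.0018,0.0015,0.0069,0.32,-1.1,5.74,0.06],[0.0018,0.0015,0.0069,0.32,-1.1,5.74,0.06],[0.0018,0.0015,0.0069,0.32,-1.1,5.74,0.06],[0.0018,0.0015,0.0069,0.32,-1.1,5.74,0.06],[0.0018,0.0015,0.0069,0.32,-1.1,5.74,0.06],[0.0018,0.0015,0.0069,0.32,-1.1,5.74,0.06],[0.0018,0.0015,0.0069,0.32,-1.1,5.74,0.06],[0,0,0,0,0,0,0.06]]'
python3 - <<'E'
from r import *
print(arm.read_state()["joints"]);go([421.4,298.6,29.3],RF(11.2,8),1)
E
```

```text
clock: 16.6
position: [410.2, 296.7, 98.6]
ee_rot: [-0.101, 0.993, 0.006, 0.068]
contact_force: [0.2, 1.2, 0.4]
gripper_width: 59.8
grasp_force: 0.0
[ 0.9964  0.322  -0.6374  0.1949 -0.5246 -2.5283]
row x 1 : [-0.0018 -0.0003  0.0702] [ 0.02 -0.22  0.46]
```

```bash
python3 -m pendant '[[-0.0018,0,0.02,0,-0.2,0.4,0.06],[0,0,0.02,0,0,0,0.06],[0,0,0.02,0,0,0,0.06],[0,0,0.01,0,0,0,0.06],[0,0,0,0,0,0,0.06]]'
python3 - <<'E'
from r import *
print(arm.read_state()["joints"]);go([421.4,298.6,29.3],RF(11.2,8),1)
E
```

```text
clock: 17.1
position: [422.1, 300.1, 29.3]
ee_rot: [-0.098, 0.993, 0.007, 0.069]
contact_force: [0.5, 0.3, 0.0]
gripper_width: 59.7
grasp_force: 0.0
[ 0.9692  0.4553 -0.7105  0.3083 -0.319  -2.632 ]
row x 1 : [ 0.001  -0.0013 -0.0002] [ 0.08 -0.09  0.08]
```

```bash
python3 -m pendant '[[0.001,-0.0013,0,0,0,0,0.06],[0,0,0,0,0,0,0.015],[0,0,0,0,0,0,0.015],[0,0,0,0,0,0,0.015],[0,0,0,0,0,0,0.015],[0,0,0,0,0,0,0.015],[0,0,0,0,0,0,0.015],[0,0,0,0,0,0,0.015]]'
python3 -m pendant '[[0,0,-0.02,0,0,0,0.015],[0,0,-0.04,0,0,0,0.015],[0,0,-0.05,0,0,0,0.015],[0,0,-0.05,0,0,0,0.015],[0,0,0,0,0,0,0.015]]'
python3 - <<'E'
from r import *
print(arm.read_state()["joints"])
w=cam("wrist");cv2.imwrite("pics/w3.png",w["image"][:,:,::-1])
E
```

```text
clock: 17.9
position: [421.7, 300.2, 31.1]
ee_rot: [-0.097, 0.993, 0.009, 0.07]
contact_force: [-1.5, -0.9, 6.0]
gripper_width: 24.6
grasp_force: 59.7
clock: 18.4
position: [401.6, 298.2, 196.2]
ee_rot: [-0.098, 0.992, 0.015, 0.075]
contact_force: [0.9, 1.0, -1.0]
gripper_width: 24.9
grasp_force: 59.2
[ 1.0186  0.1677 -0.5257  0.145  -0.7676 -2.4921]
```

View pics/w3.png

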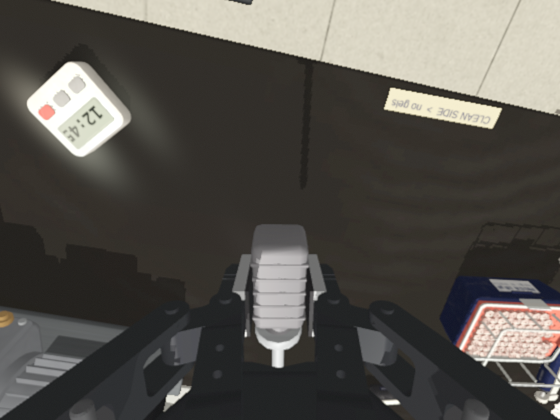

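The grip is held squarely between the pads (270,280), with collar and neck showing below. Next comes the rod-in-tool pose and the pre-insertion pose.

```bash
cat >> r.py <<'E'
Rg=R.from_quat([-0.097,0.993,0.009,0.07]);pg=np.array([421.7,300.2,31.1])
dw=np.array([np.cos(np.radians(11.26)),np.sin(np.radians(11.26)),0])
d_t=Rg.inv().apply(dw);d_t[1]=0;d_t/=np.linalg.norm(d_t)      # rod grip->tip direction in tool
O_t=Rg.inv().apply(np.array([462,306.5,13])-pg);O_t[1]=0      # stop face in tool
M=np.array([581.5,0,135])
def tin(az=-3.5): a=np.radians(az);return np.array([np.cos(a),np.sin(a),-1])/2**.5
def rodpose(O,d,ysign=1):
    "tool pose for stop face at O and rod direction d, tool y level"
    d=np.array(d)/np.linalg.norm(d);h=np.cross([0,0,1],d)*ysign;h/=np.linalg.norm(h)   # tool y
    yt=np.array([0,1,0]);A=np.c_[d_t,yt,np.cross(d_t,yt)];B=np.c_[d,h,np.cross(d,h)]
    Rm=R.from_matrix(B@A.T);return O-Rm.apply(O_t),Rm
def rodnow():
    s=arm.read_state();r=R.from_quat(s["ee_rot"]);d=r.apply(d_t);O=s["position"]+r.apply(O_t);return O,d
E
python3 - <<'E'
from r import *
print(d_t,O_t,Rg.inv().apply(dw));print(rodnow())
p,Rm=rodpose(M-185*tin(),tin());print(p,Rm.as_matrix()[:,2]);go(p,Rm,16)
t=cam("top");print(on(t,292.9,197.8,135))
E
```

```text
[-0.9901  0.      0.1407] [-37.8056   0.      23.6476] [-0.99    0.0015  0.1407]
(array([440.4715, 304.6569, 174.6868]), array([0.9809, 0.1945, 0.0051]))
[434.933    8.9644 307.4277] [-0.5995  0.0367 -0.7996]
row x 16 : [ 0.0009 -0.0178 -0.0078] [-0.19  2.81  0.93]
[581.8912   0.1353 135.    ]
```

```bash
python3 -m pendant '[[0.0009,-0.0178,-0.0078,-0.19,2.81,0.93,0.015],[0.0009,-0.0178,-0.0078,-0.19,2.81,0.93,0.015],[0.0009,-0.0178,-0.0078,-0.19,2.81,0.93,0.015],[0.0009,-0.0178,-0.0078,-0.19,2.81,0.93,0.015],[0.0009,-0.0178,-0.0078,-0.19,2.81,0.93,0.015],[0.0009,-0.0178,-0.0078,-0.19,2.81,0.93,0.015],[0.0009,-0.0178,-0.0078,-0.19,2.81,0.93,0.015],[0.0009,-0.0178,-0.0078,-0.19,2.81,0.93,0.015]]' >/dev/null
python3 -m pendant '[[0.0009,-0.0178,-0.0078,-0.19,2.81,0.93,0.015],[0.0009,-0.0178,-0.0078,-0.19,2.81,0.93,0.015],[0.0009,-0.0178,-0.0078,-0.19,2.81,0.93,0.015],[0.0009,-0.0178,-0.0078,-0.19,2.81,0.93,0.015],[0.0009,-0.0178,-0.0078,-0.19,2.81,0.93,0.015],[0.0009,-0.0178,-0.0078,-0.19,2.81,0.93,0.015],[0.0009,-0.0178,-0.0078,-0.19,2.81,0.93,0.015],[0.0009,-0.0178,-0.0078,-0.19,2.81,0.93,0.015],[0,0,0,0,0,0,0.015]]'
python3 - <<'E'
from r import *
print(arm.read_state()["joints"]);O,d=rodnow();tip=O+130*d;print(O,d,tip)
p,Rm=rodpose(M-185*tin(),tin());go(p,Rm,1)
t=cam("top");s=cam("scene");print(pix(t,tip),pix(t,O),pix(t,M),pix(s,tip),pix(s,O),pix(s,M))
cv2.imwrite("pics/p1.png",np.hstack([crop(t,265,165,55,70,7),crop(s,245,150,55,70,7)]))
E
```

```text
clock: 20.2
position: [435.3, 7.2, 303.4]
ee_rot: [0.033, 0.946, 0.005, -0.321]
contact_force: [-0.1, -0.4, -1.5]
gripper_width: 25.2
grasp_force: 59.1
[ 0.2615  0.3497  0.006  -0.1964 -1.8519 -1.8962]
[450.8562   5.6655 261.5969] [ 0.6982 -0.0547 -0.7139] [541.6158  -1.4416 168.795 ]
row x 1 : [ 0.0029  0.0017 -0.0029] [-0.32 -0.56 -0.64]
[293.8916 213.7259] [291.5385 253.3737] [292.955  197.9717] [296.9698 187.6177] [316.5675 177.0557] [288.0993 190.4584]
```

View pics/p1.png

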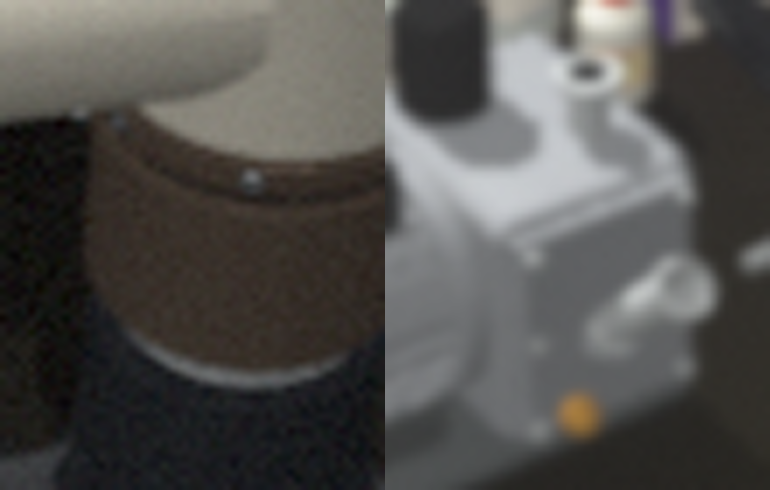

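The top view is hidden by the arm. The scene crop puts the tube mouth at (288.1,190.7), as predicted, and the rod tip at about (296,187), within 1 px of the prediction. I'll check the rod line numerically.

```bash
python3 - <<'E'
from r import *
O,d=rodnow();s=cam("scene");g=s["image"].astype(np.float32).mean(2)
for k in list(range(20,140,12)):
    P=O+k*d;a=pix(s,P);b=pix(s,P+d);n=np.array([-(b-a)[1],(b-a)[0]]);n/=np.linalg.norm(n)
    o=np.arange(-4,4.1,.5);v=np.array([cv2.getRectSubPix(g,(1,1),tuple(map(float,a+n*x)))[0,0] for x in o])
    w=np.clip(v-np.median(v)-8,0,None);print(k,np.round(a,1),round(float((w*o).sum()/max(w.sum(),1e-6)),2),v.astype(int).tolist())
a=[pix(s,O+k*d) for k in range(110,150,4)];print([int(cv2.getRectSubPix(g,(1,1),tuple(map(float,q)))[0,0]) for q in a], n)
E
```

```text
20 [313.  178.9] 0.62 [62, 69, 81, 93, 104, 115, 124, 131, 140, 140, 140, 134, 128, 117, 103, 89, 75]
32 [311.1 180. ] 0.77 [46, 47, 51, 56, 66, 79, 95, 112, 128, 135, 140, 130, 114, 95, 76, 61, 54]
44 [309.2 181. ] 0.84 [46, 46, 49, 53, 62, 76, 93, 112, 130, 140, 146, 136, 120, 99, 77, 60, 53]
56 [307.4 182. ] 0.92 [47, 47, 49, 53, 62, 76, 93, 112, 131, 143, 151, 142, 126, 105, 81, 63, 54]
68 [305.6 182.9] 0.87 [46, 46, 48, 52, 61, 74, 90, 108, 125, 134, 140, 131, 118, 98, 77, 61, 53]
80 [303.8 183.9] 0.8 [46, 46, 48, 50, 60, 73, 89, 107, 122, 130, 135, 125, 110, 91, 73, 59, 52]
92 [302.  184.8] 0.7 [45, 46, 49, 53, 61, 73, 89, 108, 123, 130, 132, 120, 105, 85, 67, 56, 50]
104 [300.3 185.8] 0.71 [45, 46, 48, 51, 60, 72, 88, 104, 118, 127, 128, 117, 103, 83, 65, 55, 49]
116 [298.5 186.7] 0.74 [45, 45, 47, 51, 60, 70, 86, 102, 115, 124, 125, 116, 103, 83, 64, 55, 49]
128 [296.8 187.6] 0.84 [45, 46, 47, 49, 54, 62, 75, 90, 101, 111, 111, 106, 95, 79, 65, 55, 48]
[117, 115, 115, 112, 106, 95, 85, 68, 56, 49] [-0.4707 -0.8823]
```

```bash
cat >> r.py <<'E'
M=np.array([581.5,0,135.])
E
python3 - <<'E'
from r import *
O,d=rodnow();s=cam("scene");_,r=ray(s,300,186);e=np.cross(d,r);e/=np.linalg.norm(e);print(e,pix(s,O+10*e)-pix(s,O))
s2=-np.sign(e[2])*0+1
ee=e if (pix(s,O+e)-pix(s,O))[1]<0 else -e
Mc=M-1.8*ee;print(ee,Mc)
p,Rm=rodpose(Mc-145*tin(),tin());go(p,Rm,4);p,Rm=rodpose(Mc-115*tin(),tin());go(p,Rm,7)
E
```

```text
[-0.7138 -0.0373 -0.6994] [1.7655 3.344 ]
[0.7138 0.0373 0.6994] [580.2152  -0.0672 133.7411]
row x 4 : [-0.0095 -0.      0.0012] [-0.1  -0.09 -0.1 ]
row x 7 : [-0.0097  0.      0.0013] [-0.05 -0.05 -0.06]
```

```bash
python3 -m pendant '[[-0.0095,0,0.0012,-0.1,-0.09,-0.1,0.015],[-0.0095,0,0.0012,-0.1,-0.09,-0.1,0.015],[-0.0095,0,0.0012,-0.1,-0.09,-0.1,0.015],[-0.0095,0,0.0012,-0.1,-0.09,-0.1,0.015],[0,0,0,0,0,0,0.015]]'
python3 - <<'E'
from r import *
O,d=rodnow();print(O+130*d,d,tin());Mc=np.array([580.2,-.1,133.7])
p,Rm=rodpose(Mc-110*tin(),tin());go(p,Rm,6)
s=cam("scene");g=s["image"].astype(np.float32).mean(2)
for k in range(70,128,12):
    P=O+k*d;a=pix(s,P);b=pix(s,P+d);n=np.array([-(b-a)[1],(b-a)[0]]);n/=np.linalg.norm(n)
    o=np.arange(-4,4.1,.5);v=np.array([cv2.getRectSubPix(g,(1,1),tuple(map(float,a+n*x)))[0,0] for x in o])
    w=np.clip(v-np.median(v)-8,0,None);print(k,np.round(a,1),round(float((w*o).sum()/w.sum()),2), np.round(pix(s,M),1),round(float((pix(s,M)-a)@n),2))
E
```

```text
clock: 20.9
position: [462.6, 6.9, 277.5]
ee_rot: [0.029, 0.948, 0.01, -0.317]
contact_force: [-0.2, 0.0, -0.4]
gripper_width: 25.0
grasp_force: 59.2
[570.2249   0.1551 143.8346] [ 0.7051 -0.0439 -0.7077] [ 0.7058 -0.0432 -0.7071]
row x 6 : [-0.0056  0.      0.0008] [ 0.   -0.01 -0.01]
70 [298.9 185.6] 0.82 [288.1 190.5] 0.59
82 [297.1 186.5] 0.81 [288.1 190.5] 0.59
94 [295.4 187.4] 0.84 [288.1 190.5] 0.59
106 [293.7 188.2] 0.8 [288.1 190.5] 0.59
118 [292.  189.1] 0.81 [288.1 190.5] 0.59
```

The rod line passes within 0.2 px of the mouth centre. Insert.

```bash
python3 -m pendant '[[-0.0056,0,0.0008,0,0,0,0.015],[-0.0056,0,0.0008,0,0,0,0.015],[-0.0056,0,0.0008,0,0,0,0.015],[0,0,0,0,0,0,0.015]]'
python3 -m pendant '[[-0.0056,0,0.0008,0,0,0,0.015],[-0.0056,0,0.0008,0,0,0,0.015],[-0.0056,0,0.0008,0,0,0,0.015],[0,0,0,0,0,0,0.015]]'
python3 -c "
from r import *
s=arm.read_state();print(s['contact_force'],s['wrist_torque']);O,d=rodnow();print(O+130*d,d)
Mc=np.array([580.2,-.1,133.7]);p,Rm=rodpose(Mc-70*tin(),tin());go(p,Rm,1)"
```

```text
clock: 21.35
position: [474.3, 6.1, 266.2]
ee_rot: [0.029, 0.948, 0.01, -0.316]
contact_force: [0.2, -0.5, -0.7]
gripper_width: 24.6
grasp_force: 59.2
clock: 21.75
position: [486.6, 5.7, 254.0]
ee_rot: [0.029, 0.948, 0.01, -0.316]
contact_force: [0.6, 0.4, -2.0]
gripper_width: 24.8
grasp_force: 59.0
[ 0.6455  0.3843 -2.0491] [ 0.3251 -1.6309 -0.0302]
[594.5733  -0.8142 120.6269] [ 0.7068 -0.0429 -0.7061]
row x 1 : [-0.0401 -0.0001  0.0065] [0.08 0.08 0.01]
```

```bash
python3 -m pendant '[[-0.0079,0,0.0012,0,0,0,0.015],[-0.0079,0,0.0012,0,0,0,0.015],[-0.0079,0,0.0012,0,0,0,0.015],[0,0,0,0,0,0,0.015]]'
python3 -m pendant '[[-0.0079,0,0.0012,0,0,0,0.015],[-0.0079,0,0.0012,0,0,0,0.015],[-0.0079,0,0.0012,0,0,0,0.015],[0,0,0,0,0,0,0.015]]'
python3 -c "
from r import *
s=arm.read_state();print(s['contact_force'],s['wrist_torque'],s['joints']);O,d=rodnow();print(O+130*d,d)
Mc=np.array([580.2,-.1,133.7]);p,Rm=rodpose(Mc-30*tin(),tin());go(p,Rm,1)"
```

```text
clock: 22.15
position: [503.7, 4.6, 236.4]
ee_rot: [0.029, 0.948, 0.01, -0.316]
contact_force: [2.1, 2.5, -1.8]
gripper_width: 24.5
grasp_force: 59.0
clock: 22.55
position: [520.5, 3.5, 219.4]
ee_rot: [0.029, 0.948, 0.01, -0.316]
contact_force: [1.1, 2.2, -1.7]
gripper_width: 25.0
grasp_force: 59.0
[ 1.1429  2.2248 -1.7376] [ 0.9254 -2.0278 -0.134 ] [ 0.2224  0.55    0.11   -0.1723 -1.7508 -1.8316]
[628.5002  -3.152   86.0189] [ 0.7071 -0.0435 -0.7058]
row x 1 : [-0.0317  0.0001  0.0048] [ 0.07  0.1  -0.02]
```

```bash
python3 -m pendant '[[-0.0079,0.0008,0.0012,0,0,0,0.015],[-0.0079,0.0005,0.0012,0,0,0,0.015],[-0.0079,0,0.0012,0,0,0,0.015],[0,0,0,0,0,0,0.015]]'
python3 -m pendant '[[-0.0079,0,0.0012,0,0,0,0.015],[-0.0079,0,0.0012,0,0,0,0.015],[0,0,0,0,0,0,0.015]]'
python3 -c "
from r import *
s=arm.read_state();print(s['contact_force'],s['wrist_torque'],s['joints']);O,d=rodnow();print(O,d)
Mc=np.array([580.2,-.1,133.7]);p,Rm=rodpose(Mc,tin());go(p,Rm,1)"
```

```text
clock: 22.95
position: [537.2, 3.3, 202.3]
ee_rot: [0.03, 0.948, 0.01, -0.316]
contact_force: [0.6, 1.6, -1.6]
gripper_width: 24.8
grasp_force: 59.0
clock: 23.25
position: [548.3, 2.7, 191.1]
ee_rot: [0.03, 0.948, 0.01, -0.316]
contact_force: [-0.7, 0.8, -2.1]
gripper_width: 24.4
grasp_force: 59.0
[-0.7226  0.7618 -2.0919] [ 0.2973 -1.618  -0.0676] [ 0.2129  0.6191  0.1581 -0.1659 -1.7323 -1.8199]
[564.3231   1.7475 149.526 ] [ 0.7066 -0.044  -0.7063]
row x 1 : [-0.0223 -0.0009  0.0031] [ 0.04  0.07 -0.05]
```

Now 22 mm to go; advance in small steps until contact.

```bash
python3 -m pendant '[[-0.006,0,0.0009,0,0,0,0.015],[-0.006,0,0.0009,0,0,0,0.015],[0,0,0,0,0,0,0.015]]'
python3 -m pendant '[[-0.003,0,0.0004,0,0,0,0.015],[0,0,0,0,0,0,0.015]]'
python3 -m pendant '[[-0.002,0,0.0003,0,0,0,0.015],[0,0,0,0,0,0,0.015]]'
python3 -m pendant '[[-0.002,0,0.0003,0,0,0,0.015],[0,0,0,0,0,0,0.015]]'
```

```text
clock: 23.55
position: [556.6, 2.3, 182.8]
ee_rot: [0.029, 0.948, 0.01, -0.316]
contact_force: [0.0, 1.5, -2.2]
gripper_width: 25.0
grasp_force: 59.1
clock: 23.75
position: [558.6, 2.1, 181.4]
ee_rot: [0.029, 0.948, 0.01, -0.316]
contact_force: [0.2, 0.4, -1.3]
gripper_width: 24.9
grasp_force: 59.1
clock: 23.95
position: [559.9, 2.1, 180.1]
ee_rot: [0.029, 0.948, 0.01, -0.316]
contact_force: [0.2, -0.1, -1.5]
gripper_width: 24.4
grasp_force: 59.1
clock: 24.15
position: [561.3, 2.0, 178.6]
ee_rot: [0.029, 0.948, 0.01, -0.316]
contact_force: [-0.9, -0.1, 0.0]
gripper_width: 25.1
grasp_force: 59.1
```

```bash
for i in 1 2 3; do python3 -m pendant '[[-0.0015,0,0.0002,0,0,0,0.015],[0,0,0,0,0,0,0.015]]' | grep -E "pos|contact"; done; python3 -c "
from r import *
print(rodnow())"
```

```text
position: [562.4, 1.9, 177.5]
contact_force: [-0.5, 1.4, -0.6]
position: [563.1, 1.8, 177.0]
contact_force: [-1.3, 0.1, 0.6]
position: [563.3, 1.8, 177.0]
contact_force: [-3.9, 1.0, 5.9]
(array([579.1855,   0.8258, 135.3234]), array([ 0.7041, -0.0428, -0.7088]))
```

```bash
python3 -m pendant '[[-0.0015,0,0.0002,0,0,0,0.015],[0,0,0,0,0,0,0.015],[0,0,0,0,0,0,0.015],[0,0,0,0,0,0,0.015]]' | grep -E "pos|contact"; python3 -c "
from r import *
O,d=rodnow();print(O,d,(O-M)@tin())
s=cam('scene');g=s['image'].astype(np.float32).mean(2)
a=[pix(s,M-k*tin()) for k in range(-12,40,2)];print([int(cv2.getRectSubPix(g,(1,1),tuple(map(float,q)))[0,0]) for q in a])"
```

```text
position: [563.4, 1.7, 176.9]
contact_force: [-7.2, 3.0, 8.7]
[579.2122   0.7841 135.2357] [ 0.7024 -0.0423 -0.7106] -1.8152229108924192
[128, 124, 120, 116, 114, 112, 112, 114, 117, 121, 123, 124, 125, 126, 123, 119, 116, 112, 108, 105, 102, 102, 102, 103, 104, 105]
```

Seated: axial force about 11 N and the TCP has stalled. Draw it out along the axis.

```bash
python3 -m pendant '[[0.005,0,-0.0007,0,0,0,0.015],[0.01,0,-0.0014,0,0,0,0.015],[0.012,0,-0.0017,0,0,0,0.015],[0.012,0,-0.0017,0,0,0,0.015],[0.012,0,-0.0017,0,0,0,0.015],[0.012,0,-0.0017,0,0,0,0.015],[0.012,0,-0.0017,0,0,0,0.015]]' | grep -E "pos|contact"
python3 -c "
from r import *
O,d=rodnow();print(O,d);p,Rm=rodpose(M-185*tin()+[0,.8,0],tin());go(p,Rm,8)"
```

```text
position: [511.2, 5.0, 228.9]
contact_force: [-0.1, -0.7, -1.5]
[527.247    4.0287 187.3513] [ 0.7071 -0.0436 -0.7057]
row x 8 : [ 0.0135  0.     -0.0021] [ 0.    0.01 -0.  ]
```

```bash
python3 -m pendant '[[0.0135,0,-0.0021,0,0,0,0.015],[0.0135,0,-0.0021,0,0,0,0.015],[0.0135,0,-0.0021,0,0,0,0.015],[0.0135,0,-0.0021,0,0,0,0.015],[0.0135,0,-0.0021,0,0,0,0.015],[0.0135,0,-0.0021,0,0,0,0.015],[0.0135,0,-0.0021,0,0,0,0.015],[0.0135,0,-0.0021,0,0,0,0.015],[0,0,0,0,0,0,0.015]]' | grep -E "pos|contact|grasp"
python3 - <<'E'
from r import *
O,d=rodnow();tip=O+130*d;print(O,d,tip,arm.read_state()["joints"])
s=cam("scene");g=s["image"].astype(np.float32).mean(2)
for k in range(32,128,24):
    P=O+k*d;a=pix(s,P);b=pix(s,P+d);n=np.array([-(b-a)[1],(b-a)[0]]);n/=np.linalg.norm(n)
    o=np.arange(-4,4.1,.5);v=np.array([cv2.getRectSubPix(g,(1,1),tuple(map(float,a+n*x)))[0,0] for x in o])
    w=np.clip(v-np.median(v)-8,0,None);print(k,round(float((w*o).sum()/w.sum()),2))
a=[pix(s,O+k*d)+n*.8 for k in range(110,150,3)];print([int(cv2.getRectSubPix(g,(1,1),tuple(map(float,q)))[0,0]) for q in a])
B=np.array([502.7,-220.5,0])
for az in(-35,-50,-65):
    a=np.radians(az);dd=np.array([np.cos(a),np.sin(a),0]);p,Rm=rodpose(B+[0,0,130]-130*dd,dd);print(az,p);go(p,Rm,14)
E
```

```text
position: [435.2, 9.7, 308.0]
contact_force: [0.8, -0.0, -0.5]
grasp_force: 59.1
[451.3657   8.7658 266.4516] [ 0.7092 -0.0427 -0.7038] [543.5566   3.2134 174.9638] [ 0.2643  0.339   0.0098 -0.2007 -1.8497 -1.8907]
32 0.93
56 0.81
80 0.72
104 0.65
[125, 124, 126, 124, 126, 123, 116, 106, 93, 81, 67, 56, 52, 50]
-35 [ 362.8241 -122.5578  148.0926]
row x 14 : [-0.0013 -0.0099  0.0121] [-0.57 -3.12  2.24]
-50 [392.9395 -89.6926 148.0926]
row x 14 : [-0.0036 -0.0067  0.0115] [-0.84 -3.02  3.3 ]
-65 [430.535  -65.7416 148.0926]
row x 14 : [-0.006  -0.0033  0.0107] [-1.11 -2.88  4.36]
```

The rod is out. Next swing it level over the beaker, keeping it high for wrist clearance.

```bash
python3 - <<'E'
from r import *
B=np.array([502.7,-220.5,0]);a=np.radians(-50);dd=np.array([np.cos(a),np.sin(a),0]);p,Rm=rodpose(B+[0,0,195]-133*dd,dd);print(p);go(p,Rm,16)
E
```

```text
[391.0112 -87.3944 213.0926]
row x 16 : [-0.0018 -0.0062  0.0061] [-0.73 -2.64  2.89]
```

```bash
python3 -m pendant '[[-0.0018,-0.0062,0.0061,-0.73,-2.64,2.89,0.015],[-0.0018,-0.0062,0.0061,-0.73,-2.64,2.89,0.015],[-0.0018,-0.0062,0.0061,-0.73,-2.64,2.89,0.015],[-0.0018,-0.0062,0.0061,-0.73,-2.64,2.89,0.015],[-0.0018,-0.0062,0.0061,-0.73,-2.64,2.89,0.015],[-0.0018,-0.0062,0.0061,-0.73,-2.64,2.89,0.015],[-0.0018,-0.0062,0.0061,-0.73,-2.64,2.89,0.015],[-0.0018,-0.0062,0.0061,-0.73,-2.64,2.89,0.015]]' | grep -E "pos|contact|grasp"
python3 -m pendant '[[-0.0018,-0.0062,0.0061,-0.73,-2.64,2.89,0.015],[-0.0018,-0.0062,0.0061,-0.73,-2.64,2.89,0.015],[-0.0018,-0.0062,0.0061,-0.73,-2.64,2.89,0.015],[-0.0018,-0.0062,0.0061,-0.73,-2.64,2.89,0.015],[-0.0018,-0.0062,0.0061,-0.73,-2.64,2.89,0.015],[-0.0018,-0.0062,0.0061,-0.73,-2.64,2.89,0.015],[-0.0018,-0.0062,0.0061,-0.73,-2.64,2.89,0.015],[-0.0018,-0.0062,0.0061,-0.73,-2.64,2.89,0.015],[0,0,0,0,0,0,0.015]]' | grep -E "pos|contact|grasp"
python3 - <<'E'
from r import *
O,d=rodnow();tip=O+130*d;print(O,d,tip,arm.read_state()["joints"])
B=np.array([502.7,-220.5,0]);a=np.radians(-50);dd=np.array([np.cos(a),np.sin(a),0]);p,Rm=rodpose(B+[0,0,150]-133*dd,dd);go(p,Rm,4)
E
```

```text
position: [414.1, -39.2, 258.2]
contact_force: [0.3, 0.2, -0.1]
grasp_force: 59.1
position: [388.1, -88.0, 211.1]
contact_force: [-0.5, 0.1, -0.5]
grasp_force: 59.1
[ 414.0988 -119.266   192.8407] [ 0.6417 -0.7669 -0.0034] [ 497.5204 -218.9687  192.3955] [ 0.2821 -0.0177 -0.6986  0.1723 -0.8482 -2.8378]
row x 4 : [0.0011 0.0007 0.0107] [-0.11 -0.05 -0.  ]
```

```bash
python3 -m pendant '[[0.0011,0.0007,0.0107,-0.11,-0.05,0,0.015],[0.0011,0.0007,0.0107,-0.11,-0.05,0,0.015],[0.0011,0.0007,0.0107,-0.11,-0.05,0,0.015],[0.0011,0.0007,0.0107,-0.11,-0.05,0,0.015],[0,0,0,0,0,0,0.015],[0,0,0,0,0,0,0.015],[0,0,0,0,0,0,0.015]]' | grep -E "pos|contact|grasp"
python3 - <<'E'
from r import *
O,d=rodnow();tip=O+130*d;print(O,d,tip,arm.read_state()["joints"])
for nme in("scene","top"):
    s=cam(nme);g=s["image"].astype(np.float32).mean(2);print(nme,pix(s,tip),pix(s,[502.7,-220.5,70]))
    for k in range(32,128,24):
        P=O+k*d;a=pix(s,P);b=pix(s,P+d);n=np.array([-(b-a)[1],(b-a)[0]]);n/=np.linalg.norm(n)
        o=np.arange(-4,4.1,.5);v=np.array([cv2.getRectSubPix(g,(1,1),tuple(map(float,a+n*x)))[0,0] for x in o])
        w=np.clip(v-np.median(v)-8,0,None);print(k,round(float((w*o).sum()/max(w.sum(),1e-6)),2),v.astype(int)[::2].tolist())
    a=[pix(s,O+k*d) for k in range(104,152,4)];print([int(cv2.getRectSubPix(g,(1,1),tuple(map(float,q)))[0,0]) for q in a])
E
```

```text
position: [394.7, -86.7, 170.3]
contact_force: [0.3, 0.0, -1.4]
grasp_force: 59.1
[ 421.0199 -117.8658  152.2683] [ 0.6429 -0.766   0.0027] [ 504.592  -217.4428  152.6173] [ 0.2781  0.0455 -0.7684  0.2005 -0.703  -2.8715]
scene [359.7857 171.278 ] [358.6274 192.593 ]
32 -0.52 [58, 64, 74, 83, 84, 73, 60, 52, 50]
56 0.0 [49, 50, 50, 50, 50, 50, 50, 51, 51]
80 0.0 [50, 50, 50, 50, 51, 50, 50, 50, 49]
104 0.0 [51, 51, 51, 51, 50, 50, 49, 49, 50]
[50, 50, 50, 50, 51, 52, 56, 60, 69, 80, 90, 97]
top [389.7086 233.9148] [382.9487 237.2403]
32 0.58 [27, 29, 40, 114, 206, 210, 128, 47, 27]
56 0.63 [28, 30, 33, 118, 201, 214, 144, 43, 23]
80 0.67 [128, 114, 102, 114, 202, 219, 160, 63, 18]
104 0.65 [202, 199, 197, 190, 210, 220, 180, 138, 133]
[210, 209, 213, 179, 146, 183, 175, 129, 56, 28, 30, 30]
```

```bash
python3 -c "
from bench import arm
import numpy as np
s=arm.read_state();print(s['clock'],np.abs(s['joint_vel']).max(),s['grasp_force']);print(arm.job_done())"
```

```text
29.35 0.00647149985000046 59.14611339569092
the job is handed in; nothing more can be done
None
```

I handed the job in at 29.4 s: the beaker stands upright, the rod went in until its collar stopped on the tube mouth, and it is now held level and still, its tip about 4 mm off the beaker's axis and 150 mm up. No verdict came back, and at the end only the top view showed the rod and tip, so the level and height come from the arm's pose.

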